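Rack a set of hand stamps and lock them in

ROBOT

A 7-joint arm with a two-finger parallel gripper is mounted at the origin on the work surface. World frame = base frame: x ahead of the robot, y to its left, z up, the work surface at z = 0. Lengths are in m, angles in rad, forces in N, time in s.
With the tool pointing down it reaches from about 0.425 to 0.8 m from the base axis. Payload 8.3 kg.
Tool frame: the origin (TCP) lies midway between the tips of the shut fingers; the grasp point (between the pads) lies 19 mm behind it; z points along the fingers, y is the line along which they close (so a half turn about z gives the same grasp; the last joint's range is limited). The gripper opens to 85 mm and grips with 20 to 120 N. Pads are 22 mm wide; open, the fingers measure 114 mm over their backs; the gripper's body (76 mm by 85 mm) begins 54 mm behind the grasp point. The pads swing forward as they close: fully open they stand 13 mm farther back than shut.
Start: joints at [-1.205, 0.383, 0.016, 1.37, -0.006, 1.388, -0.046], TCP at [0.26, 0.568, 0.231] pointing down, gripper open.
Joint ranges: [-2.95, 2.95], [-0.25, 2.06], [-1.52, 1.56], [0.18, 2.33], [-1.44, 4.58], [0.02, 2.06], [-3.01, 3.01]. Speed limits (rad/s): [2.39, 2.39, 3.01, 3.01, 3.14, 3.14, 3.14].

INTERFACE

Orientations are given as [roll, pitch, yaw] about the fixed x, y, z axes, in that order (R = Rz(yaw) Ry(pitch) Rx(roll)).
In Python, from cell import * gives the robot as it stands.
- The arm moves only by the tool servo_tool, never from a script. Its argument "increments" is one flat list of numbers, 6 for each row, row after row: the shift along the tool's x, y, z as a fraction of full scale, then the turn, a rotation vector about the tool's x, y, z as a fraction of full scale. A call has 1 to 20 rows; each row shifts and turns the commanded pose from where the row before left it, along the tool's axes as they then stand; what a row does not reach is not made up. Full scale, the value 1, is 0.2 m for a shift and 360 degrees for a turn. A row lasts 1/10 s, in which the tool goes at most 50 mm and 8.59 degrees, less where a joint would pass 70% of its speed; a pose out of reach is approached as far as the arm can. A call with a number of a shift or a turn outside -1 to 1 is refused whole. A call with a gripper value outside its range is refused whole. "grip" is the closure, from 0 (fully open) to 1 (shut), set as the call begins (left out, the last holds). The fingers move at their own pace and stop on an object; "force" is the grip in N (left out, the last holds). Time passes only in rows, so rows that do not move let the fingers close. It gives the time, the measured TCP pose, the force, the opening and the grip force at its end, in the units of the state.
- get_obs(): the state, without advancing time (a new reading comes with each control period).
- camera(name): name is "scene" or "top" or "wrist"; returns the picture (420x560x3 uint8, blue, green, red); there is no depth.
- camera_info(name): a dict with "K" (3x3 intrinsics, pixels), "dist_coeffs" ([k1, k2, p1, p2, k3] as OpenCV has them; the pictures are not rectified), "R" (3x3) and "t" (3): a world point X has camera coordinates R X + t; the wrist camera has in their place "hand_eye" (4x4, takes a point from camera to tool coordinates, whose origin is the TCP and whose axes are the flange's). Camera axes: x right, y down, z forward; pixel columns grow to the right and rows downward; lengths in m; the calibration is good to about 2 mm. A picture is of the moment at which its call begins: read the wrist's pose just before it. camera_info takes no time and is no camera call.
- finish_job(): hands the job in; it is judged then, once.
The state is a dict: "time": time; "joints": joint angles; "joint_vel": joint speeds; "joint_efforts": joint torques, N m; "ee_pos": TCP position; "tcp_rot": TCP orientation; "force": force on the tool from outside, world axes, zero at the start; "moment": the same for the moment, N m; "width": finger opening in m; "gripper_force": force on a finger pad.
Only numpy, scipy, OpenCV 4.12 (cv2) and the standard library are available. Lean on these libraries where they do the work, as an engineer would, in place of code of your own. Each camera call takes 0.05 s, during which the arm holds its last target. There are 200 camera calls.

TASK

Put the craft-room stamps away: lift the keeper out of its keyhole in the rack and set it aside, take every stamp out of the craft box, and stand the stamps all upright in one straight line, squared up, along the middle of the rack's open loading strip, outside the case. Only when all of them stand there, slide the whole line together under the lips into the case until the first is against the back stop and the stamps stand closed up against one another. Then lock them in by setting the keeper upright, tongue down, fully home into its keyhole again, and leave the figure, the tape and the paint bottle alone.

Things in the scene. Friction and masses are not known exactly. Their poses are not given: they have to be found in the camera images.
- rack: wooden stamp rack, fixed: a flat board 14 mm thick, 116 wide, 421 long. Origin: on the table, on the centre line, at the mouth of the case; x runs along the board into the case, y across, z up. From x = -245 to 0 mm the board is the open loading strip, without side walls; from 0 to 168 mm it carries the case
- mouth (a point): centre of the case's mouth, at the board's top (14 mm up), axes as the rack's. Straight channel beyond: 37 mm wide, walls 20 mm high, two lips over it (underside 34, top 38 mm above the table) with a 24 mm slit between: bases slide under the lips, handles stick up through the slit. Nothing goes in from above. Guides 12 mm high flare from the mouth to about 50 mm apart at rack x = -16 mm
- backstop (a point): foot of the back stop's face at the inner end of the channel, 168 mm beyond the mouth, on the board's top, axes as the rack's. A row of five stamps (160 mm) fits with 8 mm to spare
- keyhole (a point): centre of the keeper's keyhole, at the top of the loading strip (14 mm above the table), at x = -14 mm on the rack's centre line: a rectangular hole right through the board, 16 mm along the rack's x and 26 mm across it (stamps slide over it). Axes as the rack's
- craftbox: grey plastic craft box, fixed, 64 x 364 x 24 mm; origin under its centre, long side along its y. Six compartments in a row, 56 mm square inside, 60 mm apart, centres at y = -150, -90, -30, 30, 90, 150 mm; walls and floor 4 mm thick. Each stamp starts in a compartment of its own; the one at y = 150 mm and those of absent stamps are empty
- stamp1: wooden hand stamp, 66 mm tall, about 60 g: square base 32 x 32 x 16 mm, underside black rubber; on its middle a square upright handle 18 x 18 mm, 50 mm tall, faces parallel to the base's. Origin: centre of the underside; z up, x and y square to the faces. All stamps are alike. Starts upright, turned at random, in a compartment of the craft box. Absent in some runs
- stamp2: another stamp, exactly like stamp1; absent in some runs
- stamp3: another stamp, exactly like stamp1; absent in some runs
- stamp4: another stamp, exactly like stamp1; absent in some runs
- stamp5: another stamp, exactly like stamp1; absent in some runs
- keeper: aluminium keeper, 56 mm tall, about 50 g: a block 16 mm (x) by 34 mm (y), 44 mm tall, above a tongue 12 mm (x) by 22 mm (y), 12 mm long. Origin: centre of the tongue's lower end, z up. Starts locked in the keyhole, in the way of the row; it stands freely on its tongue when set aside. It enters the keyhole only with its x along rack x (either way); shoulders then rest on the board, origin 2 mm above the table
- mannequin: bystander: jointed wooden artist's figure on a round foot, 248 mm tall; origin under its foot
- taperoll: bystander: roll of black tape lying flat, 90 mm across, 48 mm high; origin under its centre
- paintbottle: bystander: white paint bottle, 48 mm across, 120 mm tall; origin under its centre
Mind the look-alikes: they are no part of the job. Leave any blue or white look-alike of the stamp3 alone.

How it is judged:
On the way, in this order (a step that is already met when the one before it is completed fails the run):
1. all the stamps present stand in one straight, squared-up line on the loading strip, outside the case (x of stamp1 in the frame of rack between -0.245 and -0.02 m and y of stamp1 in the frame of rack between -0.01 and 0.01 m and z of stamp1 in the frame of rack between 0.011 and 0.018 m and (angle between the x axis of stamp1 and the x axis of rack, either way round below 0.15 rad or angle between the y axis of stamp1 and the x axis of rack, either way round below 0.15 rad) and angle between each of stamp1, stamp2, stamp3, stamp4, stamp5's own z axis and vertical below 0.1 rad and x of stamp2 in the frame of rack between -0.245 and -0.02 m and y of stamp2 in the frame of rack between -0.01 and 0.01 m and z of stamp2 in the frame of rack between 0.011 and 0.018 m and (angle between the x axis of stamp2 and the x axis of rack, either way round below 0.15 rad or angle between the y axis of stamp2 and the x axis of rack, either way round below 0.15 rad) and x of stamp3 in the frame of rack between -0.245 and -0.02 m and y of stamp3 in the frame of rack between -0.01 and 0.01 m and z of stamp3 in the frame of rack between 0.011 and 0.018 m and (angle between the x axis of stamp3 and the x axis of rack, either way round below 0.15 rad or angle between the y axis of stamp3 and the x axis of rack, either way round below 0.15 rad) and x of stamp4 in the frame of rack between -0.245 and -0.02 m and y of stamp4 in the frame of rack between -0.01 and 0.01 m and z of stamp4 in the frame of rack between 0.011 and 0.018 m and (angle between the x axis of stamp4 and the x axis of rack, either way round below 0.15 rad or angle between the y axis of stamp4 and the x axis of rack, either way round below 0.15 rad) and x of stamp5 in the frame of rack between -0.245 and -0.02 m and y of stamp5 in the frame of rack between -0.01 and 0.01 m and z of stamp5 in the frame of rack between 0.011 and 0.018 m and (angle between the x axis of stamp5 and the x axis of rack, either way round below 0.15 rad or angle between the y axis of stamp5 and the x axis of rack, either way round below 0.15 rad)), for 0.2 s.
2. the whole line is in the case, closed up against the back stop (x of each of stamp1, stamp2, stamp3, stamp4, stamp5 in the frame of rack above 0.014 m and y of stamp1 in the frame of rack between -0.006 and 0.006 m and z of stamp1 in the frame of rack between 0.01 and 0.018 m and angle between each of stamp1, stamp2, stamp3, stamp4, stamp5's own z axis and vertical below 0.1 rad and y of stamp2 in the frame of rack between -0.006 and 0.006 m and z of stamp2 in the frame of rack between 0.01 and 0.018 m and y of stamp3 in the frame of rack between -0.006 and 0.006 m and z of stamp3 in the frame of rack between 0.01 and 0.018 m and y of stamp4 in the frame of rack between -0.006 and 0.006 m and z of stamp4 in the frame of rack between 0.01 and 0.018 m and y of stamp5 in the frame of rack between -0.006 and 0.006 m and z of stamp5 in the frame of rack between 0.01 and 0.018 m and (horizontal distance between stamp1 and stamp2 below 0.037 m or horizontal distance between stamp1 and stamp3 below 0.037 m or horizontal distance between stamp1 and stamp4 below 0.037 m or horizontal distance between stamp1 and stamp5 below 0.037 m) and (horizontal distance between stamp2 and stamp1 below 0.037 m or horizontal distance between stamp2 and stamp3 below 0.037 m or horizontal distance between stamp2 and stamp4 below 0.037 m or horizontal distance between stamp2 and stamp5 below 0.037 m) and (horizontal distance between stamp3 and stamp1 below 0.037 m or horizontal distance between stamp3 and stamp2 below 0.037 m or horizontal distance between stamp3 and stamp4 below 0.037 m or horizontal distance between stamp3 and stamp5 below 0.037 m) and (horizontal distance between stamp4 and stamp1 below 0.037 m or horizontal distance between stamp4 and stamp2 below 0.037 m or horizontal distance between stamp4 and stamp3 below 0.037 m or horizontal distance between stamp4 and stamp5 below 0.037 m) and (horizontal distance between stamp5 and stamp1 below 0.037 m or horizontal distance between stamp5 and stamp2 below 0.037 m or horizontal distance between stamp5 and stamp3 below 0.037 m or horizontal distance between stamp5 and stamp4 below 0.037 m) and x of any of stamp1, stamp2, stamp3, stamp4, stamp5 in the frame of rack above 0.146 m), for 0.2 s.
At the end, for the whole second after the job is handed in: every stamp present is upright wholly inside the case, the first within 6 mm of the back stop, each no more than about 5 mm from a neighbour; the keeper stands upright in its keyhole (within 5 mm of its centre), shoulders within 3.5 mm of the board; all at rest and released (all of step 2 and horizontal distance between keeper and keyhole below 0.005 m and z of keeper in the frame of rack below 0.0055 m and angle between keeper's own z axis and vertical below 0.1 rad and angle between the x axis of keeper and the x axis of rack, either way round below 0.25 rad and linear speed of each of keeper, stamp1, stamp2, stamp3, stamp4, stamp5 below 0.02 m/s); the robot touches nothing.
It fails at once if a bystander (figure, tape roll or paint bottle) is shifted by more than 40 mm or knocked over (distance of any of mannequin, taperoll, paintbottle from where it was at the start of the episode above 0.04 m or angle between any of mannequin, taperoll, paintbottle's own z axis and vertical above 0.5 rad).
Of stamp1, stamp2, stamp3, stamp4, stamp5 only 3 to 5 are there at a start; the rules pass over those that are not, and their reading is None.
At some moment in a run one of stamp1, stamp2, stamp3, stamp4, stamp5 may be knocked a few centimetres aside while the robot is not near it.
It also fails if it takes over 210 s, if anything falls off the work surface, if the arm or the gripper's body presses on something with over 40 N, if the wrist force passes 120 N, or if a joint passes its speed limit or range.

## Working session

There is one attempt and no reset: what is moved stays moved. The work goes in short steps, Python scripts to look and compute and a tool call to move; the robot and the scene stay as the last step left them, time stands still between calls to the robot, and variables do not carry over. Pictures are saved under pics/ and viewed, at most 14 in all, crops included, and the job is handed in when it is done.

Besides the shell and the picture viewer there is one more tool, called after ">>>" in YAML: its name, and indented under it one key for each argument. servo_tool: Moves the arm, as the interface text tells. Its arguments: {"type":"object","properties":{"increments":{"type":"array","items":{"type":"number","minimum":-1,"maximum":1}},"grip":{"type":"number"},"force":{"type":"number"}},"required":["increments"]}

```bash
ls; mkdir -p pics; python3 - <<'E'
from cell import *
import cv2,numpy as np
o=get_obs();print({k:np.round(v,3).tolist() for k,v in o.items()})
for n in ("top","scene","wrist"):
    im=camera(n);cv2.imwrite(f"pics/{n}0.png",im)
    i=camera_info(n);print(n,{k:np.round(v,4).tolist() for k,v in i.items()})
E
```

```text
pics
{'time': 0.0, 'joints': [-1.205, 0.384, 0.016, 1.371, -0.006, 1.388, -0.046], 'joint_vel': [-0.001, -0.001, -0.0, -0.002, -0.0, 0.0, 0.0], 'joint_efforts': [0.0, -62.76, 0.844, -37.181, 0.016, 0.015, -0.0], 'ee_pos': [0.26, 0.568, 0.23], 'tcp_rot': [-3.14, 0.0, 2.713], 'force': [0.149, -0.377, -0.279], 'moment': [-0.031, -0.004, -0.014], 'gripper_force': 0.0, 'width': 0.085}
top {'K': [[516.6288, 0.0, 277.829], [0.0, 516.6288, 197.2116], [0.0, 0.0, 1.0]], 'dist_coeffs': [-0.1565, 0.0, 0.0, 0.0, 0.0], 'R': [[-0.0277, -0.9996, -0.0059], [-0.9965, 0.0281, -0.0791], [0.0792, 0.0037, -0.9969]], 't': [0.0198, 0.6501, 1.4339]}
scene {'K': [[379.9242, 0.0, 285.3802], [0.0, 379.9242, 210.0135], [0.0, 0.0, 1.0]], 'dist_coeffs': [0.0308, 0.0, 0.0, 0.0, 0.0], 'R': [[0.4263, 0.9046, 0.0029], [0.7196, -0.3372, -0.6071], [-0.5482, 0.2609, -0.7946]], 't': [-0.2827, -0.4428, 1.485]}
wrist {'K': [[293.538, 0.0, 282.6135], [0.0, 293.538, 208.4351], [0.0, 0.0, 1.0]], 'dist_coeffs': [-0.0599, 0.0, 0.0, 0.0, 0.0], 'hand_eye': [[0.0007, -0.9602, -0.2792, 0.0709], [1.0, 0.0006, 0.0005, 0.001], [-0.0003, -0.2792, 0.9602, -0.1413], [0.0, 0.0, 0.0, 1.0]]}
```

View pics/top0.png

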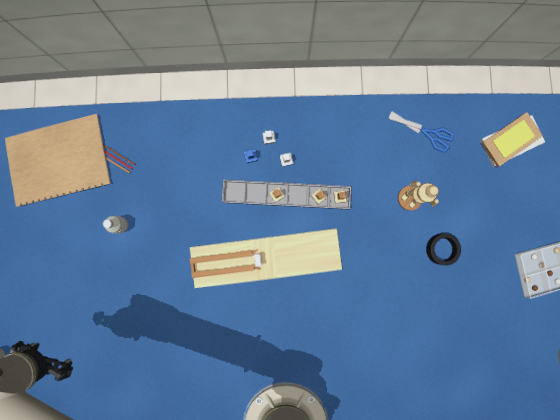

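View pics/scene0.png

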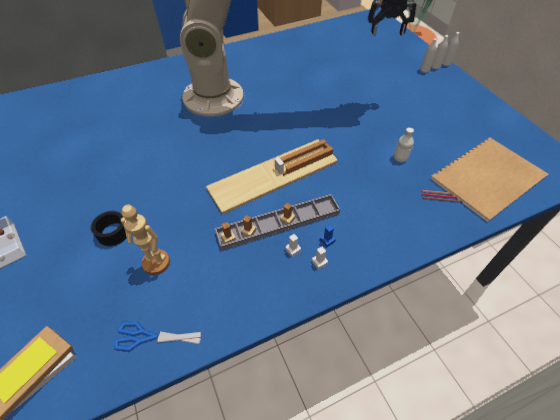

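Top: three wooden stamps in the box at (277,195), (319,195), (341,196). The look-alikes, two white at (269,137) and (287,159) and one blue at (251,156), are outside it. The rack runs from (190,267) to (341,250), with the keeper at about (259,261). I'll confirm this in an enlarged crop.

```bash
cat > h.py <<'E'
import cv2,numpy as np
from scipy.spatial.transform import Rotation as Rn
from cell import *
def cam(n):
    i=camera_info(n);K,d=np.array(i["K"]),np.array(i["dist_coeffs"])
    if n!="wrist": return K,d,np.array(i["R"]),np.array(i["t"])
    o=get_obs();T=np.eye(4);T[:3,:3]=Rn.from_euler("xyz",o["tcp_rot"]).as_matrix();T[:3,3]=o["ee_pos"]
    M=np.linalg.inv(T@np.array(i["hand_eye"]));return K,d,M[:3,:3],M[:3,3]
def p2w(c,uv,z):
    K,d,R,t=c;u=cv2.undistortPoints(np.array(uv,float).reshape(-1,1,2),K,d)[:,0]
    C=-R.T@t;D=np.c_[u,np.ones(len(u))]@R
    return C+D*((np.asarray(z)-C[2])/D[:,2])[:,None]
def w2p(c,X):
    K,d,R,t=c;return cv2.projectPoints(np.array(X,float).reshape(-1,3),cv2.Rodrigues(R)[0],t,K,d)[0][:,0]
E
python3 - <<'E'
from h import *
im=cv2.imread("pics/top0.png");c=im[120:300,180:360]
cv2.imwrite("pics/crop0.png",cv2.resize(c,(600,600)[:2],interpolation=cv2.INTER_CUBIC))
c=cam("top")
print(np.round(p2w(c,[[190,248],[338,231],[341,270],[195,288],[260,260]],.014),4))
print(np.round(p2w(c,[[277,195],[319,195],[341,196],[222,180],[351,186],[351,209],[222,202]],[.04]*3+[.024]*4),4))
E
```

```text
[[ 0.5134  0.2556  0.014 ]
 [ 0.5503 -0.1664  0.014 ]
 [ 0.4397 -0.1713  0.014 ]
 [ 0.3997  0.2437  0.014 ]
 [ 0.4747  0.057   0.014 ]]
[[ 0.6556  0.0037  0.04  ]
 [ 0.6522 -0.1138  0.04  ]
 [ 0.6477 -0.1755  0.04  ]
 [ 0.7041  0.159   0.024 ]
 [ 0.6766 -0.207   0.024 ]
 [ 0.6113 -0.2045  0.024 ]
 [ 0.6414  0.1602  0.024 ]]
```

View pics/crop0.png

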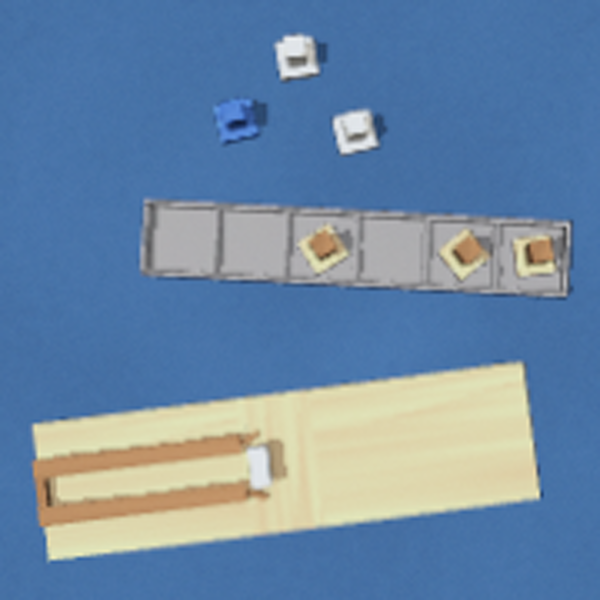

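The crop confirms the three wooden stamps in the box. The blue and white look-alikes lie outside it and stay put. Moving the wrist camera over the work.

```bash
cat >> h.py <<'E'
def go(p,yaw,n=None,start=None):
    """identical row, n times, to reach TCP p, tool down with yaw"""
    o=get_obs()
    p0,r0=(o["ee_pos"],o["tcp_rot"]) if start is None else start
    A=Rn.from_euler("xyz",r0);B=Rn.from_euler("xyz",[np.pi,0,yaw]);d=A.inv().apply(np.array(p)-p0)
    w=(A.inv()*B).as_rotvec()
    if n is None: n=int(np.ceil(max(np.linalg.norm(d)/.045,np.degrees(np.linalg.norm(w))/8,1)))
    S=sum(Rn.from_rotvec(w/n*k).as_matrix() for k in range(n))
    print(n,"x",np.round(np.r_[np.linalg.solve(S,d)/.2,w/n/2/np.pi],4).tolist())
    return (np.array(p),np.array([np.pi,0,yaw]))
E
python3 -c "
from h import *
go([.55,.03,.26],1.66,18)"
```

```text
18 x [-0.1759, -0.0266, -0.0081, -0.0, 0.0, 0.0093]
```

>>> servo_tool:
  increments: [-0.1759,-0.0266,-0.0081,0,0,0.0093,-0.1759,-0.0266,-0.0081,0,0,0.0093,-0.1759,-0.0266,-0.0081,0,0,0.0093,-0.1759,-0.0266,-0.0081,0,0,0.0093,-0.1759,-0.0266,-0.0081,0,0,0.0093,-0.1759,-0.0266,-0.0081,0,0,0.0093,-0.1759,-0.0266,-0.0081,0,0,0.0093,-0.1759,-0.0266,-0.0081,0,0,0.0093,-0.1759,-0.0266,-0.0081,0,0,0.0093,-0.1759,-0.0266,-0.0081,0,0,0.0093,-0.1759,-0.0266,-0.0081,0,0,0.0093,-0.1759,-0.0266,-0.0081,0,0,0.0093,-0.1759,-0.0266,-0.0081,0,0,0.0093,-0.1759,-0.0266,-0.0081,0,0,0.0093,-0.1759,-0.0266,-0.0081,0,0,0.0093,-0.1759,-0.0266,-0.0081,0,0,0.0093,-0.1759,-0.0266,-0.0081,0,0,0.0093,-0.1759,-0.0266,-0.0081,0,0,0.0093,0,0,0,0,0,0,0,0,0,0,0,0]

```text
time: 2.15
ee_pos: [0.5503, 0.0295, 0.2604]
tcp_rot: [-3.141, -0.0, 1.659]
force: [-0.4, 0.1, -0.4]
width: 0.0855
gripper_force: 0.0
```

```bash
python3 - <<'E'
from h import *
o=get_obs();print(o["time"],o["ee_pos"],o["tcp_rot"])
c=cam("wrist");im=camera("wrist");cv2.imwrite("pics/w1.png",im)
np.savez("c1.npz",*c)
cv2.imwrite("pics/w1b.png",cv2.resize(im,(800,600)))
E
```

```text
2.15 [0.55029025 0.02951271 0.26038043] [-3.14139157e+00 -1.57327313e-04  1.65906008e+00]
```

View pics/w1b.png

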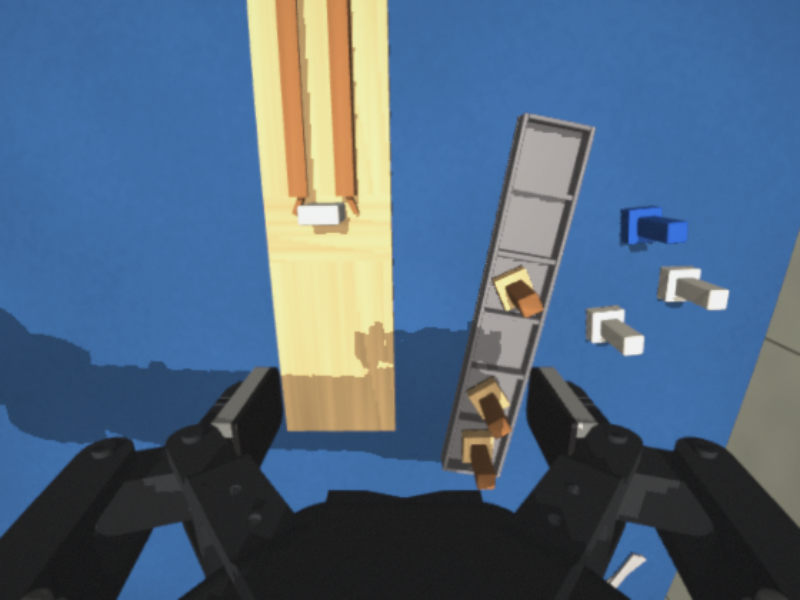

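Wrist view (800x600): keeper top at (320,214) in the keyhole, strip end edge at (287–395,430). Wooden stamps' bases at (514,287), (488,395) and (478,445); white and blue ones outside. Fitting rack and stamp poses now.

```bash
cat >> h.py <<'E'
from scipy.optimize import minimize
def wood(im): 
    a=im.astype(int); return ((a[...,2]-a[...,0])>25).astype(np.uint8)
def box(x,y,yaw,z0,z1,sx,sy):
    P=np.array([[i,j,k] for i in(-sx/2,sx/2) for j in(-sy/2,sy/2) for k in(z0,z1)])
    P[:,:2]=P[:,:2]@np.array([[np.cos(yaw),np.sin(yaw)],[-np.sin(yaw),np.cos(yaw)]])+[x,y];return P
def fit(c,mask,xy,z0,parts=((0,.016,.032),(.016,.066,.018)),s=4):
    """silhouette fit of a stamp near xy, bottom at z0 -> x,y,yaw,iou"""
    uv=w2p(c,[[*xy,z0+.03]])[0].astype(int);h=45;o=uv-h
    m=np.zeros((2*h,2*h),np.uint8);a0=np.maximum(o,0);b=np.minimum(o+2*h,[560,420])
    m[a0[1]-o[1]:b[1]-o[1],a0[0]-o[0]:b[0]-o[0]]=mask[a0[1]:b[1],a0[0]:b[0]]
    m=(cv2.resize(m*255,None,fx=s,fy=s,interpolation=cv2.INTER_LINEAR)>127)
    def ren(q):
        r=np.zeros(m.shape,np.uint8)
        for a,bb,w in parts:
            p=(w2p(c,box(q[0],q[1],q[2],z0+a,z0+bb,w,w))-o+.5)*s-.5
            cv2.fillConvexPoly(r,np.round(cv2.convexHull(p.astype(np.float32))*16).astype(np.int32),1,shift=4)
        return r>0
    # keep only the blob nearest to the guess
    n,l=cv2.connectedComponents(m.astype(np.uint8));g=ren([*xy,0]);
    k=1+np.argmax([np.sum(g&(l==i)) for i in range(1,n)]);mm=l==k
    f=lambda q:1-np.sum(ren(q)&mm)/np.sum(ren(q)|mm)
    best=min((minimize(f,[*xy,t],method="Nelder-Mead",options=dict(initial_simplex=np.array([[*xy,t],[xy[0]+.006,xy[1],t],[xy[0],xy[1]+.006,t],[*xy,t+.3]]),xatol=1e-5,fatol=1e-5)) for t in(-.7,-.35,0,.35)),key=lambda r:r.fun)
    q=best.x.copy();q[2]=(q[2]+np.pi/4)%(np.pi/2)-np.pi/4
    return np.r_[q,1-best.fun]
E
python3 - <<'E'
from h import *
im=cv2.imread("pics/w1.png");c=tuple(np.load("c1.npz").values());m=wood(im)
L,Rr=[],[]
for r in range(5,290,3):
    k=np.flatnonzero(m[r,150:300]);L.append([150+k[0]-.5,r]);Rr.append([150+k[-1]+.5,r])
def line(P):
    W=p2w(c,P,.014)[:,:2]
    for _ in range(4):
        v=cv2.fitLine(W.astype(np.float32),cv2.DIST_HUBER,0,.001,.001).ravel();n=np.array([-v[1],v[0]]);e=(W-v[2:])@n;W=W[abs(e)<.003]
    v=v*1. ; s=np.sign(v[1]);print("line",len(W),np.std(e));return v[:2]*s,v[2:]
B=[]
for u in range(208,270,3):
    k=np.flatnonzero(m[250:340,u]);B.append([u,250+k[-1]+.5])
dl,pl=line(L);dr,pr=line(Rr);d=(dl+dr)/2;d/=np.linalg.norm(d);n=np.array([-d[1],d[0]])
mid=(n@pl+n@pr)/2;print("ang",np.arctan2(*dl[::-1]),np.arctan2(*dr[::-1]),"width",n@pl-n@pr)
xs=np.median(p2w(c,B,.014)[:,:2]@d);org=d*(xs+.245)+n*mid;ya=np.arctan2(d[1],d[0])
print("rack",org,ya)
def rk(x,y,z): return [*(org+d*x+n*y),z]
np.savez("rack.npz",org=org,ya=ya)
ov=cv2.resize(im,None,fx=2,fy=2)
for P in ([rk(x,y,.014) for x,y in((-.245,.058),(-.245,-.058),(.176,-.058),(.176,.058))],[rk(x,y,.058) for x,y in((-.022,.017),(-.022,-.017),(-.006,-.017),(-.006,.017))],[rk(0,y,.038) for y in (.012,.0225,-.012,-.0225)]):
    cv2.polylines(ov,[np.round(w2p(c,P)*2+.5).astype(int)],True,(0,0,255),1)
for x,y in((.6556,.0037),(.652,-.114),(.6477,-.1755)):
    q=fit(c,m,(x,y),.004);print(np.round(q,4))
    for a,b,w in((0,.016,.032),(.016,.066,.018)):
        cv2.polylines(ov,[np.round(cv2.convexHull(w2p(c,box(*q[:3],.004+a,.004+b,w,w)).astype(np.float32))*2+.5).astype(int)],True,(0,0,255),1)
cv2.imwrite("pics/ov1.png",ov[60:680,300:860])
E
```

```text
line 95 0.00040279226481969033
line 95 0.0003923736913080316
ang 1.6713119 1.6698792 width 0.11583021
rack [0.4758533  0.07928918] 1.6705955
[0.6592 0.0081 0.5457 0.9517]
[ 0.6512 -0.1124  0.6564  0.5382]
[ 0.6488 -0.1707  0.0709  0.5478]
```

View pics/ov1.png

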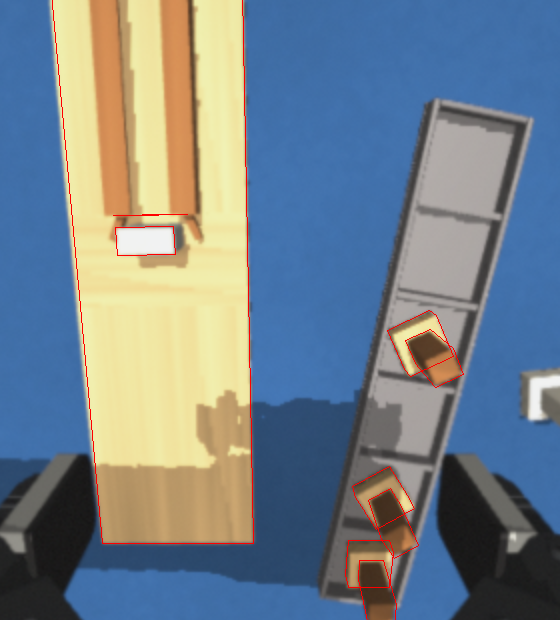

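Overlay fits the rack, keeper and stamps to about 1 mm. Now plan the keeper pick.

```bash
cat >> h.py <<'E'
try:
    _r=np.load("rack.npz");org=_r["org"];ya=float(_r["ya"])
except Exception: pass
def rk(x,y,z): return np.r_[org+[np.cos(ya)*x-np.sin(ya)*y,np.sin(ya)*x+np.cos(ya)*y],z]
def torack(p): v=np.array(p)[:2]-org;return np.round([np.cos(ya)*v[0]+np.sin(ya)*v[1],-np.sin(ya)*v[0]+np.cos(ya)*v[1]],4)
E
python3 -c "
from h import *
s=go(rk(-.0165,0,.09),ya)
s=go(rk(-.0165,0,.032),ya,4,s)
s=go(rk(-.0165,0,.10),ya,3,s)
k=rk(.02,-.115,.10);print(k)
s=go(k,ya,None,s)"
```

```text
5 x [0.0385, -0.0694, 0.1702, -0.0, -0.0, -0.0003]
4 x [0.0, -0.0, 0.0725, 0.0, 0.0, 0.0]
3 x [0.0, 0.0, -0.1133, 0.0, 0.0, 0.0]
[0.58828841 0.11064753 0.1       ]
3 x [0.0608, 0.1917, 0.0, 0.0, 0.0, 0.0]
```

>>> servo_tool:
  increments: [0.0385,-0.0694,0.1702,0,0,-0.0003,0.0385,-0.0694,0.1702,0,0,-0.0003,0.0385,-0.0694,0.1702,0,0,-0.0003,0.0385,-0.0694,0.1702,0,0,-0.0003,0.0385,-0.0694,0.1702,0,0,-0.0003,0,0,0.0725,0,0,0,0,0,0.0725,0,0,0,0,0,0.0725,0,0,0,0,0,0.0725,0,0,0,0,0,0,0,0,0,0,0,0,0,0,0]

```text
time: 3.3
ee_pos: [0.4775, 0.0633, 0.0322]
tcp_rot: [-3.141, 0.0, 1.672]
force: [0.4, -0.4, 0.1]
width: 0.0852
gripper_force: 0.0
```

>>> servo_tool:
  increments: [0,0,0,0,0,0,0,0,0,0,0,0,0,0,0,0,0,0,0,0,0,0,0,0,0,0,0,0,0,0,0,0,0,0,0,0]
  grip: 1
  force: 40

```text
time: 3.9
ee_pos: [0.4781, 0.0624, 0.0328]
tcp_rot: [3.141, -0.0, 1.67]
force: [-1.7, 0.2, 7.0]
width: 0.0333
gripper_force: 39.6
```

>>> servo_tool:
  increments: [0,0,-0.05,0,0,0,0,0,-0.08,0,0,0,0,0,-0.11,0,0,0,0,0,-0.11,0,0,0,0.0608,0.1917,0,0,0,0,0.0608,0.1917,0,0,0,0,0.0608,0.1917,0,0,0,0,0,0,0.1,0,0,0,0,0,0.1,0,0,0,0,0,0.08,0,0,0,0,0,0.04,0,0,0,0,0,0,0,0,0,0,0,0,0,0,0]

```text
time: 5.2
ee_pos: [0.5889, 0.11, 0.0391]
tcp_rot: [3.141, -0.0, 1.67]
force: [0.1, 0.9, 0.1]
width: 0.0331
gripper_force: 40.2
```

```bash
python3 -c "
from h import *
o=get_obs();print(o['ee_pos'],torack(o['ee_pos']),o['force'],o['width'])"
```

```text
[0.58888857 0.11002379 0.03907543] [ 0.0193 -0.1155] [0.08000505 0.87863793 0.08007434] 0.033137415145465886
```

>>> servo_tool:
  increments: [0,0,0.02,0,0,0,0,0,0.0135,0,0,0,0,0,0.005,0,0,0,0,0,0,0,0,0,0,0,0,0,0,0]

```text
time: 5.7
ee_pos: [0.5886, 0.1101, 0.0309]
tcp_rot: [3.141, -0.0, 1.67]
force: [-2.2, -0.7, 3.5]
width: 0.0334
gripper_force: 40.5
```

>>> servo_tool:
  increments: [0,0,0,0,0,0,0,0,0,0,0,0,0,0,0,0,0,0,0,0,0,0,0,0,0,0,0,0,0,0]
  grip: 0.4

```text
time: 6.2
ee_pos: [0.5885, 0.11, 0.0305]
tcp_rot: [-3.141, 0.0, 1.67]
force: [-0.6, -0.1, -0.0]
width: 0.0511
gripper_force: 0.0
```

>>> servo_tool:
  increments: [0,0,-0.05,0,0,0,0,0,-0.1,0,0,0,0,0,-0.15,0,0,0,0,0,-0.15,0,0,0,0,0,0,0,0,0,0,0,0,0,0,0]

```text
time: 6.8
ee_pos: [0.5891, 0.1102, 0.1218]
tcp_rot: [3.139, -0.001, 1.67]
force: [0.2, 0.1, -0.6]
width: 0.0514
gripper_force: 0.0
```

```bash
python3 -c "
from h import *
A=(.6592,.0081);y=.5457+np.pi/2
s=go([*A,.11],y)
s=go([*A,.0355],y,4,s)
s=go([*A,.13],y,3,s)
s=go(rk(-.07,0,.13),ya,None,s)
s=go(rk(-.07,0,.0465),ya,5,s)"
```

```text
4 x [-0.1473, 0.0513, 0.0148, 0.0001, -0.0, -0.0177]
4 x [0.0, -0.0, 0.0931, 0.0, 0.0, 0.0]
3 x [0.0, 0.0, -0.1575, 0.0, 0.0, 0.0]
4 x [0.0839, -0.2057, -0.0, 0.0, -0.0, 0.0177]
5 x [0.0, -0.0, 0.0835, 0.0, 0.0, 0.0]
```

>>> servo_tool:
  increments: [-0.1473,0.0513,0.0148,0,0,-0.0177,-0.1473,0.0513,0.0148,0,0,-0.0177,-0.1473,0.0513,0.0148,0,0,-0.0177,-0.1473,0.0513,0.0148,0,0,-0.0177,0,0,0,0,0,0,0,0,0.0931,0,0,0,0,0,0.0931,0,0,0,0,0,0.0931,0,0,0,0,0,0.0931,0,0,0,0,0,0,0,0,0,0,0,0,0,0,0]

```text
time: 7.9
ee_pos: [0.6578, 0.0083, 0.0336]
tcp_rot: [-3.14, -0.001, 2.115]
force: [0.0, -0.0, 0.0]
width: 0.0512
gripper_force: 0.0
```

>>> servo_tool:
  increments: [0,0,0,0,0,0,0,0,0,0,0,0,0,0,0,0,0,0,0,0,0,0,0,0,0,0,0,0,0,0]
  grip: 1

```text
time: 8.4
ee_pos: [0.6591, 0.008, 0.0352]
tcp_rot: [3.14, 0.001, 2.115]
force: [-1.6, 0.6, 6.2]
width: 0.0176
gripper_force: 44.3
```

Gripped (17.6 mm). Carry to the strip.

>>> servo_tool:
  increments: [0,0,-0.1575,0,0,0,0,0,-0.1575,0,0,0,0,0,-0.1575,0,0,0,0.0839,-0.2057,0,0,0,0.0177,0.0839,-0.2057,0,0,0,0.0177,0.0839,-0.2057,0,0,0,0.0177,0.0839,-0.2057,0,0,0,0.0177,0,0,0,0,0,0,0,0,0.11,0,0,0,0,0,0.11,0,0,0,0,0,0.1,0,0,0,0,0,0.06,0,0,0,0,0,0,0,0,0,0,0,0,0,0,0]

```text
time: 9.8
ee_pos: [0.4826, 0.0095, 0.0531]
tcp_rot: [3.142, 0.0, 1.67]
force: [0.3, -0.3, -1.1]
width: 0.0173
gripper_force: 43.5
```

```bash
python3 -c "
from h import *
o=get_obs();print(o['ee_pos'],torack(o['ee_pos']),o['force'],o['width'],o['tcp_rot'])
s=go(rk(-.07,0,.0452),ya,3)"
```

```text
[0.48257707 0.0094902  0.05312255] [-0.0701  0.0003] [ 0.33252238 -0.25929623 -1.084229  ] 0.017296208040346994 [3.14154164e+00 2.43801159e-04 1.67031459e+00]
3 x [0.0002, 0.0004, 0.0132, 0.0, 0.0, -0.0]
```

>>> servo_tool:
  increments: [0,0,0.014,0,0,0,0,0,0.014,0,0,0,0,0,0.011,0,0,0,0,0,0,0,0,0,0,0,0,0,0,0]

```text
time: 10.3
ee_pos: [0.4825, 0.0097, 0.0451]
tcp_rot: [3.141, -0.0, 1.671]
force: [0.5, 0.6, 0.7]
width: 0.0178
gripper_force: 43.6
```

>>> servo_tool:
  increments: [0,0,0,0,0,0,0,0,0,0,0,0,0,0,0,0,0,0,0,0,0,0,0,0]
  grip: 0.4

```text
time: 10.7
ee_pos: [0.4822, 0.0096, 0.0449]
tcp_rot: [-3.141, 0.0, 1.67]
force: [-0.3, 0.4, -0.8]
width: 0.051
gripper_force: 0.0
```

>>> servo_tool:
  increments: [0,0,-0.05,0,0,0,0,0,-0.1,0,0,0,0,0,-0.15,0,0,0,0,0,-0.15,0,0,0,0,0,0,0,0,0,0,0,0,0,0,0]

```text
time: 11.3
ee_pos: [0.4828, 0.0097, 0.136]
tcp_rot: [3.139, -0.001, 1.67]
force: [-0.6, -0.0, -0.2]
width: 0.0512
gripper_force: 0.0
```

```bash
python3 -c "
from h import *
for A,y,x in (((.6512,-.1124),.6564+np.pi/2,-.112),((.6488,-.1707),.0709+np.pi/2,-.154)):
  s=go([*A,.13],y,None,None if x==-.112 else s)
  s=go([*A,.0355],y,4,s)
  s=go([*A,.13],y,3,s)
  s=go(rk(x,0,.13),ya,None,s)
  s=go(rk(x,0,.0455),ya,5,s)
  s=go(rk(x,0,.1355),ya,5,s)"
```

```text
5 x [-0.1713, 0.1225, 0.0061, 0.0001, 0.0, -0.0177]
4 x [0.0, -0.0, 0.1181, 0.0, 0.0, 0.0]
3 x [0.0, 0.0, -0.1575, 0.0, 0.0, 0.0]
5 x [0.1436, -0.1167, -0.0, 0.0, -0.0, 0.0177]
5 x [0.0, -0.0, 0.0845, 0.0, 0.0, 0.0]
5 x [0.0, 0.0, -0.09, 0.0, 0.0, 0.0]
5 x [-0.1523, 0.149, 0.0055, 0.0, -0.0, 0.0009]
4 x [0.0, -0.0, 0.1181, 0.0, 0.0, 0.0]
3 x [0.0, 0.0, -0.1575, 0.0, 0.0, 0.0]
5 x [0.1094, -0.1491, -0.0, 0.0, 0.0, -0.0009]
5 x [0.0, -0.0, 0.0845, 0.0, 0.0, 0.0]
5 x [0.0, 0.0, -0.09, 0.0, 0.0, 0.0]
```

>>> servo_tool:
  increments: [-0.1713,0.1225,0.0061,0,0,-0.0177,-0.1713,0.1225,0.0061,0,0,-0.0177,-0.1713,0.1225,0.0061,0,0,-0.0177,-0.1713,0.1225,0.0061,0,0,-0.0177,-0.1713,0.1225,0.0061,0,0,-0.0177,0,0,0,0,0,0,0,0,0,0,0,0]

```text
time: 12.0
ee_pos: [0.6498, -0.1132, 0.1264]
tcp_rot: [-3.138, -0.002, 2.225]
force: [-0.6, 0.0, -0.1]
width: 0.0511
gripper_force: 0.0
```

```bash
python3 - <<'E'
from h import *
o=get_obs();print(o["ee_pos"],o["tcp_rot"][2])
for n in("wrist","top"):
  c=cam(n);im=camera(n);cv2.imwrite(f"pics/{n}2.png",im);m=wood(im)
  for x,y in((.6512,-.1124),(.6488,-.1707)): print(n,np.round(fit(c,m,(x,y),.004),4))
w=cv2.imread("pics/wrist2.png");t=cv2.imread("pics/top2.png")[110:320,160:440]
cv2.imwrite("pics/two2.png",np.hstack([cv2.resize(w,(400,300)),cv2.resize(t,(400,300))]))
E
```

```text
[ 0.64975398 -0.11320781  0.12637433] 2.224594241617444
wrist [ 0.6513 -0.1121  0.6587  0.9608]
wrist [ 0.6493 -0.1711  0.2718  0.6925]
top [ 0.6512 -0.1124 -0.7     0.    ]
top [ 0.6488 -0.1707 -0.7     0.    ]
```

View pics/two2.png

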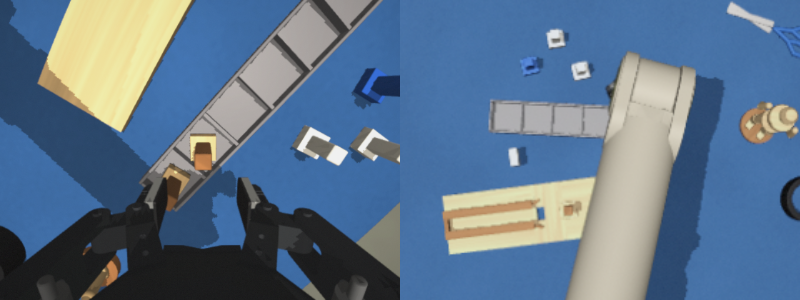

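The keeper stands aside at (515,157) and stamp A on the strip at (570,208). Stamp 2 is unmoved; the fit agrees within 0.3 mm.

>>> servo_tool:
  increments: [0,0,0.1181,0,0,0,0,0,0.1181,0,0,0,0,0,0.1181,0,0,0,0,0,0.1181,0,0,0,0,0,0,0,0,0,0,0,0,0,0,0,0,0,0,0,0,0]

```text
time: 12.8
ee_pos: [0.6514, -0.1124, 0.0365]
tcp_rot: [3.14, 0.002, 2.227]
force: [0.2, -0.3, -0.4]
width: 0.0509
gripper_force: 0.0
```

>>> servo_tool:
  increments: [0,0,0,0,0,0,0,0,0,0,0,0,0,0,0,0,0,0,0,0,0,0,0,0,0,0,0,0,0,0]
  grip: 1

```text
time: 13.3
ee_pos: [0.6511, -0.1126, 0.0353]
tcp_rot: [3.141, 0.001, 2.226]
force: [-1.7, -0.1, 6.4]
width: 0.0175
gripper_force: 43.5
```

>>> servo_tool:
  increments: [0,0,-0.1575,0,0,0,0,0,-0.1575,0,0,0,0,0,-0.1575,0,0,0,0.1436,-0.1167,0,0,0,0.0177,0.1436,-0.1167,0,0,0,0.0177,0.1436,-0.1167,0,0,0,0.0177,0.1436,-0.1167,0,0,0,0.0177,0.1436,-0.1167,0,0,0,0.0177,0,0,0,0,0,0,0,0,0.11,0,0,0,0,0,0.11,0,0,0,0,0,0.1,0,0,0,0,0,0.06,0,0,0,0,0,0,0,0,0,0,0,0,0,0,0]

```text
time: 14.8
ee_pos: [0.4868, -0.0325, 0.0533]
tcp_rot: [3.141, 0.0, 1.67]
force: [0.8, 0.6, 0.4]
width: 0.0173
gripper_force: 42.7
```

```bash
python3 -c "
from h import *
o=get_obs();print(o['ee_pos'],torack(o['ee_pos']),o['force'],o['width'],o['tcp_rot'])
s=go(rk(-.112,0,.0452),ya,3)"
```

```text
[ 0.48679055 -0.03249931  0.05328823] [-0.1123  0.0003] [0.81437321 0.58700143 0.41976501] 0.017318638027433338 [3.14145446e+00 3.29664711e-04 1.67029059e+00]
3 x [0.0005, 0.0004, 0.0135, 0.0, 0.0, -0.0]
```

>>> servo_tool:
  increments: [0,0,0.014,0,0,0,0,0,0.014,0,0,0,0,0,0.011,0,0,0,0,0,0,0,0,0,0,0,0,0,0,0]

```text
time: 15.3
ee_pos: [0.4867, -0.0322, 0.0453]
tcp_rot: [3.141, 0.0, 1.671]
force: [-0.5, -0.3, 0.7]
width: 0.0173
gripper_force: 42.9
```

>>> servo_tool:
  increments: [0,0,0,0,0,0,0,0,0,0,0,0,0,0,0,0,0,0,0,0,0,0,0,0]
  grip: 0.4

```text
time: 15.7
ee_pos: [0.4863, -0.0322, 0.045]
tcp_rot: [-3.141, 0.0, 1.67]
force: [-0.5, 0.7, 0.1]
width: 0.0515
gripper_force: 0.0
```

>>> servo_tool:
  increments: [0,0,-0.05,0,0,0,0,0,-0.1,0,0,0,0,0,-0.15,0,0,0,0,0,-0.15,0,0,0,-0.1523,0.149,0.0055,0,0,0.0009,-0.1523,0.149,0.0055,0,0,0.0009,-0.1523,0.149,0.0055,0,0,0.0009,-0.1523,0.149,0.0055,0,0,0.0009,-0.1523,0.149,0.0055,0,0,0.0009,0,0,0,0,0,0,0,0,0,0,0,0]

```text
time: 16.8
ee_pos: [0.6481, -0.1719, 0.1291]
tcp_rot: [-3.14, 0.001, 1.641]
force: [-0.7, -0.4, -0.2]
width: 0.0512
gripper_force: 0.0
```

```bash
python3 - <<'E'
from h import *
o=get_obs();print(o["ee_pos"],o["tcp_rot"][2])
n="wrist";c=cam(n);im=camera(n);cv2.imwrite(f"pics/{n}3.png",im);m=wood(im)
q=fit(c,m,(.6488,-.1707),.004);print(np.round(q,4))
s=go([*q[:2],.0355],q[2]+np.pi/2,4)
s=go([*q[:2],.13],q[2]+np.pi/2,3,s)
s=go(rk(-.154,0,.13),ya,5,s)
E
```

```text
[ 0.6481031  -0.1719192   0.12911454] 1.640590406866465
[ 0.6483 -0.1726  0.086   0.9499]
4 x [-0.0023, 0.0002, 0.1176, -0.0, -0.0, -0.0006]
3 x [0.0, 0.0, -0.1575, 0.0, 0.0, 0.0]
5 x [0.1126, -0.1474, -0.0, 0.0, 0.0, -0.0004]
```

>>> servo_tool:
  increments: [-0.0023,0.0002,0.1176,0,0,-0.0006,-0.0023,0.0002,0.1176,0,0,-0.0006,-0.0023,0.0002,0.1176,0,0,-0.0006,-0.0023,0.0002,0.1176,0,0,-0.0006,0,0,0,0,0,0,0,0,0,0,0,0,0,0,0,0,0,0]

```text
time: 17.55
ee_pos: [0.6496, -0.1723, 0.0377]
tcp_rot: [3.139, 0.001, 1.658]
force: [-0.4, -0.2, 0.4]
width: 0.0511
gripper_force: 0.0
```

>>> servo_tool:
  increments: [0,0,0,0,0,0,0,0,0,0,0,0,0,0,0,0,0,0,0,0,0,0,0,0,0,0,0,0,0,0]
  grip: 1

```text
time: 18.05
ee_pos: [0.649, -0.1727, 0.0364]
tcp_rot: [3.14, 0.0, 1.657]
force: [-1.4, 1.0, 5.8]
width: 0.0172
gripper_force: 44.2
```

>>> servo_tool:
  increments: [0,0,-0.1575,0,0,0,0,0,-0.1575,0,0,0,0,0,-0.1575,0,0,0,0.1126,-0.1474,0,0,0,-0.0004,0.1126,-0.1474,0,0,0,-0.0004,0.1126,-0.1474,0,0,0,-0.0004,0.1126,-0.1474,0,0,0,-0.0004,0.1126,-0.1474,0,0,0,-0.0004,0,0,0,0,0,0,0,0,0,0,0,0]

```text
time: 19.05
ee_pos: [0.4912, -0.0733, 0.1302]
tcp_rot: [3.141, -0.001, 1.671]
force: [0.2, 0.2, -0.4]
width: 0.0174
gripper_force: 43.4
```

```bash
python3 - <<'E'
from h import *
o=get_obs();print(torack(o['ee_pos']),o["ee_pos"][2],o["tcp_rot"][2],o["width"])
n="wrist";c=cam(n);im=camera(n);cv2.imwrite(f"pics/{n}4.png",im)
s=go(rk(-.154,0,.0525),ya,4)
E
```

```text
[-0.1533 -0.    ] 0.13021626750654744 1.67103449781599 0.0174304554425428
4 x [0.0001, -0.001, 0.0973, 0.0, -0.0, -0.0]
```

View pics/wrist4.png

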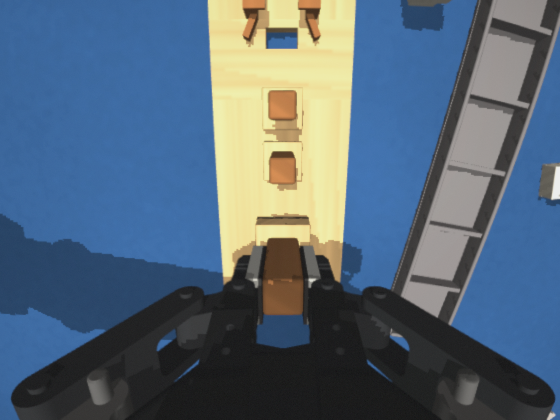

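Two stamps stand in line at (282,107) and (282,165), keyhole empty at (282,38). Setting the third.

>>> servo_tool:
  increments: [0,0,0.11,0,0,0,0,0,0.11,0,0,0,0,0,0.1,0,0,0,0,0,0.064,0,0,0,0,0,0.014,0,0,0,0,0,0.014,0,0,0,0,0,0.008,0,0,0,0,0,0,0,0,0,0,0,0,0,0,0]

```text
time: 20.0
ee_pos: [0.4919, -0.0739, 0.0465]
tcp_rot: [3.141, -0.0, 1.67]
force: [-0.1, 0.5, -0.8]
width: 0.0177
gripper_force: 43.4
```

>>> servo_tool:
  increments: [0,0,0,0,0,0,0,0,0,0,0,0,0,0,0,0,0,0,0,0,0,0,0,0,0,0,0,0,0,0,0,0,0,0,0,0]
  grip: 0.4

```text
time: 20.6
ee_pos: [0.4915, -0.0739, 0.046]
tcp_rot: [-3.142, 0.0, 1.67]
force: [0.9, -0.1, -0.2]
width: 0.051
gripper_force: 0.0
```

```bash
python3 - <<'E'
from h import *
o=get_obs();print(torack(o['ee_pos']),o["ee_pos"][2],o["tcp_rot"][2],o["width"])
n="wrist";c=cam(n);im=camera(n);cv2.imwrite(f"pics/{n}5.png",im)
E
```

```text
[-0.154  -0.0003] 0.04596915930940294 1.6698705747725366 0.050965043711128
```

View pics/wrist5.png

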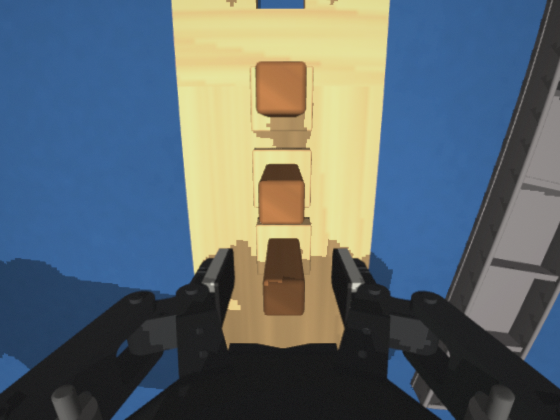

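All three stand squared in line: handles at (281,88), (281,200) and (284,290). Regrip the last and push, slowly.

>>> servo_tool:
  increments: [0,0,0,0,0,0,0,0,0,0,0,0,0,0,0,0,0,0,0,0,0,0,0,0,0,0,0,0,0,0]
  grip: 1

```text
time: 21.15
ee_pos: [0.4915, -0.074, 0.046]
tcp_rot: [-3.141, 0.0, 1.67]
force: [-0.1, -0.6, -0.4]
width: 0.0173
gripper_force: 43.0
```

>>> servo_tool:
  increments: [0.02,0,0,0,0,0,0.03,0,0,0,0,0,0.03,0,0,0,0,0,0.03,0,0,0,0,0,0.03,0,0,0,0,0,0.03,0,0,0,0,0,0.03,0,0,0,0,0,0.03,0,0,0,0,0,0.03,0,0,0,0,0,0.03,0,0,0,0,0,0.03,0,0,0,0,0,0.03,0,0,0,0,0,0.03,0,0,0,0,0,0.03,0,0,0,0,0,0.03,0,0,0,0,0,0.03,0,0,0,0,0,0,0,0,0,0,0]

```text
time: 22.85
ee_pos: [0.4821, 0.0208, 0.046]
tcp_rot: [-3.142, -0.001, 1.671]
force: [0.2, -0.2, -0.6]
width: 0.0173
gripper_force: 43.0
```

```bash
python3 - <<'E'
from h import *
o=get_obs();print(torack(o['ee_pos']),o["ee_pos"][2],o["tcp_rot"][2],o["width"],o["force"])
n="wrist";c=cam(n);im=camera(n);cv2.imwrite(f"pics/{n}6.png",im)
s=go(rk(.089,0,.046),ya,14)
E
```

```text
[-0.0588 -0.0004] 0.04598292034625913 1.6711967708106692 0.01729118572535576 [ 0.24949263 -0.22959252 -0.63831499]
14 x [0.0529, -0.0001, 0.0, -0.0, -0.0, 0.0]
```

View pics/wrist6.png

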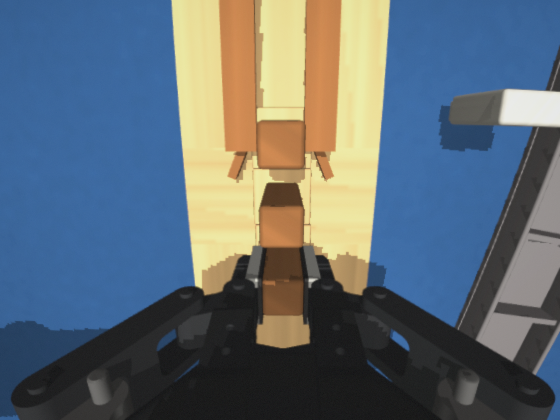

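The first stamp (281,145) is entering centred between the guides. Keep pushing.

>>> servo_tool:
  increments: [0.04,0,0,0,0,0,0.04,0,0,0,0,0,0.04,0,0,0,0,0,0.04,0,0,0,0,0,0.04,0,0,0,0,0,0.04,0,0,0,0,0,0.04,0,0,0,0,0,0.04,0,0,0,0,0,0.04,0,0,0,0,0,0.04,0,0,0,0,0,0.04,0,0,0,0,0,0.04,0,0,0,0,0,0.04,0,0,0,0,0,0.04,0,0,0,0,0,0.04,0,0,0,0,0,0.04,0,0,0,0,0,0.04,0,0,0,0,0,0,0,0,0,0,0]

```text
time: 24.7
ee_pos: [0.4685, 0.1567, 0.046]
tcp_rot: [3.142, -0.001, 1.672]
force: [0.4, 1.3, 1.2]
width: 0.0171
gripper_force: 43.2
```

>>> servo_tool:
  increments: [0.01,0,0,0,0,0,0.01,0,0,0,0,0,0.01,0,0,0,0,0,0.008,0,0,0,0,0,0,0,0,0,0,0]

```text
time: 25.2
ee_pos: [0.468, 0.1627, 0.046]
tcp_rot: [-3.142, -0.0, 1.67]
force: [-0.1, -0.7, 0.7]
width: 0.0176
gripper_force: 43.2
```

```bash
python3 - <<'E'
from h import *
o=get_obs();print(torack(o['ee_pos']),o["ee_pos"][2],o["tcp_rot"][2],o["width"],o["force"])
E
```

```text
[ 0.0837 -0.0005] 0.04597047448517733 1.6698638999979227 0.01763786038163196 [-0.10507651 -0.72438533  0.65661743]
```

>>> servo_tool:
  increments: [0.008,0,0,0,0,0,0.008,0,0,0,0,0,0,0,0,0,0,0]

```text
time: 25.5
ee_pos: [0.4676, 0.166, 0.0459]
tcp_rot: [-3.142, -0.0, 1.67]
force: [0.1, -1.4, 1.2]
width: 0.0173
gripper_force: 43.2
```

>>> servo_tool:
  increments: [0.008,0,0,0,0,0,0,0,0,0,0,0,0,0,0,0,0,0]

```text
time: 25.8
ee_pos: [0.4676, 0.1667, 0.046]
tcp_rot: [-3.141, 0.001, 1.669]
force: [-0.2, -5.0, 2.6]
width: 0.0174
gripper_force: 43.3
```

```bash
python3 - <<'E'
from h import *
o=get_obs();print(torack(o['ee_pos']),o["ee_pos"][2],o["tcp_rot"][2],o["width"],o["force"])
E
```

```text
[ 0.0878 -0.0005] 0.04597270576965136 1.6691916266895914 0.017416084594647444 [-0.24960678 -4.9671454   2.6329353 ]
```

Back stop contact at x = 0.088, as expected. Release, lift and look at the row and the keeper.

>>> servo_tool:
  increments: [0,0,0,0,0,0,0,0,0,0,0,0,0,0,0,0,0,0,0,0,0,0,0,0,0,0,0,0,0,0]
  grip: 0.3

```text
time: 26.3
ee_pos: [0.4674, 0.1675, 0.0459]
tcp_rot: [-3.141, -0.0, 1.67]
force: [0.3, -0.4, 0.1]
width: 0.0598
gripper_force: 0.0
```

>>> servo_tool:
  increments: [0,0,-0.05,0,0,0,0,0,-0.1,0,0,0,0,0,-0.15,0,0,0,0,0,-0.15,0,0,0,-0.09,0.08,-0.12,0,0,0,-0.09,0.08,-0.12,0,0,0,-0.09,0.08,-0.12,0,0,0,-0.09,0.08,-0.12,0,0,0,-0.09,0.08,-0.12,0,0,0,0,0,0,0,0,0,0,0,0,0,0,0]

```text
time: 27.4
ee_pos: [0.5562, 0.0852, 0.2566]
tcp_rot: [3.141, -0.0, 1.668]
force: [-1.2, 1.2, -0.5]
width: 0.06
gripper_force: 0.0
```

```bash
python3 - <<'E'
from h import *
o=get_obs();print(torack(o['ee_pos']),o["ee_pos"],o["tcp_rot"][2])
n="wrist";c=cam(n);im=camera(n);np.savez("c7.npz",*c);cv2.imwrite(f"pics/{n}7.png",im)
ov=cv2.resize(im,(1120,840))
def pl(P): cv2.polylines(ov,[np.round(cv2.convexHull(w2p(c,P).astype(np.float32))*2+.5).astype(int)],True,(0,0,255),1)
for x in(.088,.120,.152): pl([rk(x+i*.009,j*.009,.08) for i in(-1,1) for j in(-1,1)])
k=rk(.0193+.0025,-.1155,0)
pl([rk(.0218+i*.008,-.1155+j*.017,.056) for i in(-1,1) for j in(-1,1)])
pl([rk(-.014+i*.008,j*.013,.014) for i in(-1,1) for j in(-1,1)])
a=im.astype(int);w=((a.min(2)>150)).astype(np.uint8)
uv=w2p(c,[[*k[:2],.056]])[0];n_,l,st,ce=cv2.connectedComponentsWithStats(w)
for i in range(1,n_):
    if np.hypot(*(ce[i]-uv))<40 and st[i,4]>50: print(uv,ce[i],st[i]); b=cv2.minAreaRect(np.argwhere(l==i)[:,::-1].astype(np.float32)); print(b)
cv2.imwrite("pics/ov7.png",ov[0:600,200:1000])
E
```

```text
[-0.0021 -0.0806] [0.55623683 0.08519406 0.25656854] 1.6684377836433708
[311.88424204 166.03277615] [311.79545455 165.42676768] [298 159  29  14 396]
((312.0, 165.5), (13.0, 28.0), 90.0)
```

View pics/ov7.png

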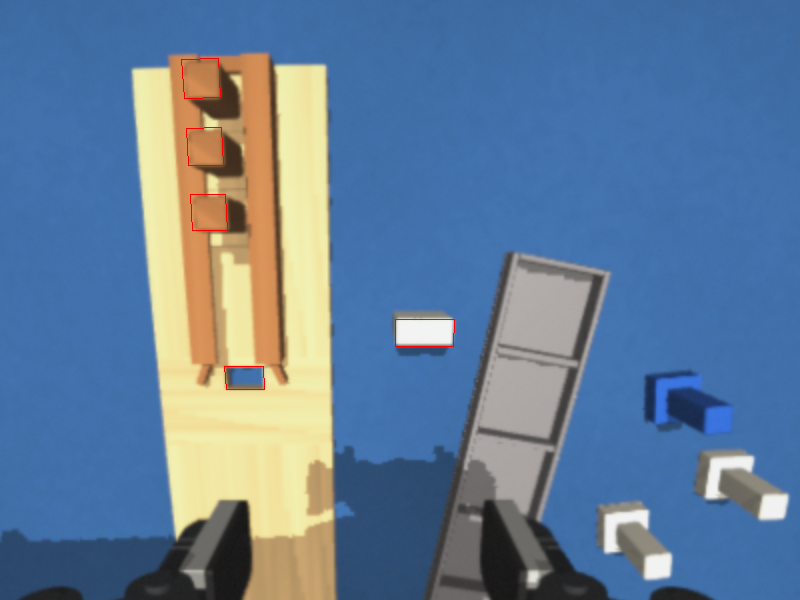

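Overlay matches: the three handles are against the back stop and closed up, the keeper is at crop (424,331) and the keyhole at (245,377). Fetch the keeper.

```bash
python3 - <<'E'
from h import *
print(torack([.4781,.0624]))
s=go([.5886,.1101,.11],1.670)
s=go([.5886,.1101,.0310],1.670,4,s)
s=go([.5886,.1101,.11],1.670,3,s)
s=go([.4780,.0625,.11],1.6705,None,s)
s=go([.4780,.0625,.05],1.6705,4,s)
E
```

```text
[-0.017  -0.0006]
4 x [0.0258, 0.0443, 0.1821, -0.0, -0.0, -0.0]
4 x [0.0, -0.0, 0.0987, 0.0, 0.0, 0.0]
3 x [0.0, 0.0, -0.1317, 0.0, 0.0, 0.0]
3 x [-0.0607, -0.1913, -0.0, -0.0, 0.0, -0.0]
4 x [0.0, -0.0, 0.075, 0.0, 0.0, 0.0]
```

>>> servo_tool:
  increments: [0.0258,0.0443,0.1821,0,0,0,0.0258,0.0443,0.1821,0,0,0,0.0258,0.0443,0.1821,0,0,0,0.0258,0.0443,0.1821,0,0,0,0,0,0,0,0,0,0,0,0.0987,0,0,0,0,0,0.0987,0,0,0,0,0,0.0987,0,0,0,0,0,0.0987,0,0,0,0,0,0,0,0,0,0,0,0,0,0,0]

```text
time: 28.55
ee_pos: [0.5892, 0.11, 0.0326]
tcp_rot: [3.141, -0.0, 1.67]
force: [-0.1, -0.2, 0.8]
width: 0.0602
gripper_force: 0.0
```

>>> servo_tool:
  increments: [0,0,0,0,0,0,0,0,0,0,0,0,0,0,0,0,0,0,0,0,0,0,0,0,0,0,0,0,0,0]
  grip: 1

```text
time: 29.05
ee_pos: [0.5901, 0.1099, 0.033]
tcp_rot: [3.14, -0.001, 1.67]
force: [-1.8, -0.6, 6.0]
width: 0.0332
gripper_force: 39.9
```

>>> servo_tool:
  increments: [0,0,-0.1317,0,0,0,0,0,-0.1317,0,0,0,0,0,-0.1317,0,0,0,-0.0607,-0.1913,0,0,0,0,-0.0607,-0.1913,0,0,0,0,-0.0607,-0.1913,0,0,0,0,0,0,0,0,0,0,0,0,0.1,0,0,0,0,0,0.09,0,0,0,0,0,0.06,0,0,0,0,0,0.04,0,0,0,0,0,0,0,0,0,0,0,0,0,0,0]

```text
time: 30.35
ee_pos: [0.479, 0.062, 0.0527]
tcp_rot: [3.141, 0.0, 1.67]
force: [0.2, -0.1, 0.3]
width: 0.0331
gripper_force: 40.1
```

```bash
python3 - <<'E'
from h import *
o=get_obs();print(torack(o['ee_pos']),o["ee_pos"],o["tcp_rot"],o["width"])
s=go([.4780,.0625,.033],1.6705,4)
n="wrist";c=cam(n);im=camera(n);cv2.imwrite(f"pics/{n}8.png",im)
E
```

```text
[-0.0175 -0.0014] [0.47903543 0.06200128 0.05271269] [3.14133370e+00 2.22157349e-04 1.66969893e+00] 0.03311788096235146
4 x [0.0008, -0.0012, 0.0246, 0.0, 0.0, -0.0]
```

View pics/wrist8.png

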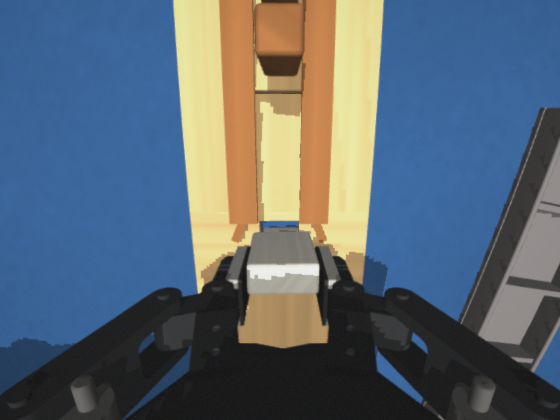

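The keeper is held upright just above the keyhole (281,226). Correct by about 1 mm and lower.

>>> servo_tool:
  increments: [0.002,-0.0055,0,0,0,0,0,0,0.02,0,0,0,0,0,0.02,0,0,0,0,0,0.01,0,0,0,0,0,0,0,0,0,0,0,0,0,0,0]

```text
time: 31.0
ee_pos: [0.4775, 0.0623, 0.0423]
tcp_rot: [-3.141, 0.0, 1.67]
force: [0.0, 0.5, 0.1]
width: 0.0332
gripper_force: 40.1
```

```bash
python3 - <<'E'
from h import *
o=get_obs();print(torack(o['ee_pos']),o["ee_pos"],o["tcp_rot"],o["force"],o["moment"])
E
```

```text
[-0.0171  0.0001] [0.47747901 0.0622974  0.04226139] [-3.14133574e+00  1.74376713e-04  1.66979184e+00] [0.02151227 0.49545747 0.12588841] [0.0666107  0.00148324 0.04549209]
```

The tongue is in the hole without contact force. Lower home.

>>> servo_tool:
  increments: [0,0,0.015,0,0,0,0,0,0.015,0,0,0,0,0,0.008,0,0,0,0,0,0,0,0,0,0,0,0,0,0,0]

```text
time: 31.5
ee_pos: [0.4775, 0.0624, 0.0352]
tcp_rot: [-3.141, -0.0, 1.67]
force: [-4.2, 0.2, 8.1]
width: 0.0331
gripper_force: 40.8
```

>>> servo_tool:
  increments: [0,0,0.007,0,0,0,0,0,0,0,0,0,0,0,0,0,0,0]

```text
time: 31.8
ee_pos: [0.4786, 0.0625, 0.0348]
tcp_rot: [3.14, -0.001, 1.67]
force: [-4.5, -1.0, 16.7]
width: 0.0335
gripper_force: 40.8
```

Shoulders are down (z-force 17 N at the expected height). Release and back off.

>>> servo_tool:
  increments: [0,0,-0.005,0,0,0,0,0,0,0,0,0,0,0,0,0,0,0,0,0,0,0,0,0,0,0,0,0,0,0]
  grip: 0.3

```text
time: 32.3
ee_pos: [0.4774, 0.0623, 0.0342]
tcp_rot: [-3.141, 0.0, 1.67]
force: [-0.0, -0.8, 0.3]
width: 0.06
gripper_force: 0.0
```

>>> servo_tool:
  increments: [0,0,-0.05,0,0,0,0,0,-0.1,0,0,0,0,0,-0.15,0,0,0,0,0,-0.15,0,0,0,-0.02,0.08,-0.12,0,0,0,-0.02,0.08,-0.12,0,0,0,-0.02,0.08,-0.12,0,0,0,-0.02,0.08,-0.12,0,0,0,-0.02,0.08,-0.12,0,0,0,0,0,0,0,0,0,0,0,0,0,0,0]

```text
time: 33.4
ee_pos: [0.5592, 0.0501, 0.2448]
tcp_rot: [3.141, 0.0, 1.669]
force: [-0.5, -1.2, -1.4]
width: 0.0596
gripper_force: 0.0
```

```bash
python3 - <<'E'
from h import *
n="wrist";c=cam(n);im=camera(n);cv2.imwrite(f"pics/{n}9.png",im)
ov=cv2.resize(im,(1120,840))
def pl(P): cv2.polylines(ov,[np.round(cv2.convexHull(w2p(c,P).astype(np.float32))*2+.5).astype(int)],True,(0,0,255),1)
for x in(.088,.120,.152): pl([rk(x+i*.009,j*.009,.08) for i in(-1,1) for j in(-1,1)])
pl([rk(-.014+i*.008,j*.017,.058) for i in(-1,1) for j in(-1,1)])
cv2.imwrite("pics/ov9.png",ov[0:600,200:1000])
E
```

```text
(no output)
```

View pics/ov9.png

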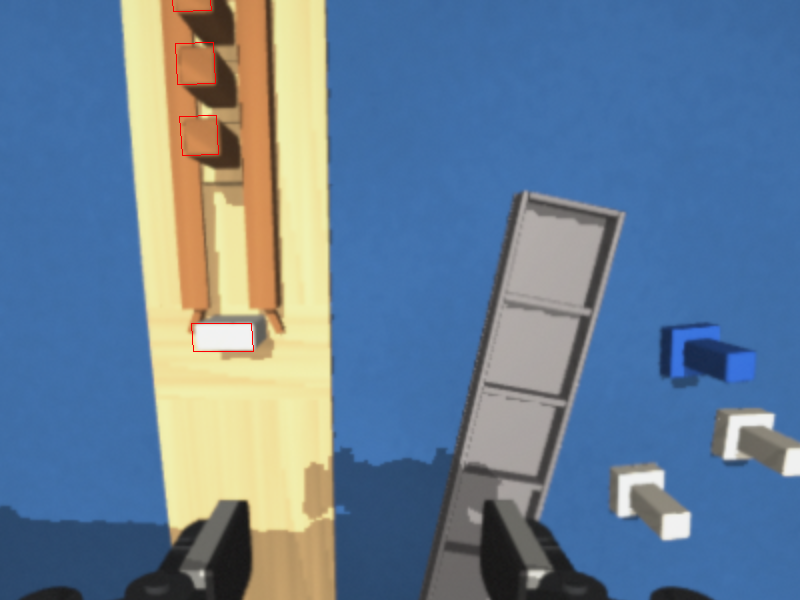

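The keeper top at (223,337) coincides with the seated model and the stamps are still closed up. Handing in.

```bash
python3 -c "
from cell import *
print(finish_job())"
```

```text
the job is handed in; nothing more can be done
None
```

Job handed in (no verdict returned): the three stamps present were lined up, slid to the back stop and stand closed up, the keeper is back in its keyhole, and neither the bystanders nor the look-alikes were touched.

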